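# Dispense one grinding ball into the tray

### The arm

A 7-joint arm with a two-finger parallel gripper is mounted at the origin on a cart in front of the work surface, level with it; the furniture and walls round the work are solid. World frame = base frame: x ahead of the robot, y to its left, z up, the work surface at z = 0. Lengths are in mm, angles in rad, forces in N, time in s.
With the tool pointing down it reaches from about 350 to 775 mm from the base axis. Payload 3.1 kg.
Tool frame: the origin (TCP) lies midway between the tips of the shut fingers; the grasp point (between the pads) lies 19 mm behind it; z points along the fingers, y is the direction in which the jaws open and shut (so a half turn about z gives the same grasp; the last joint's range is limited). The gripper opens to 85 mm and grips with 20 to 120 N. Pads are 22 mm wide; open, the fingers measure 114 mm over their backs; the gripper's body (76 mm by 85 mm) begins 54 mm behind the grasp point. The pads swing forward as they close: fully open they stand 13 mm farther back than shut.
Start: joints at [-1.245, 0.311, 0.014, 1.512, -0.004, 1.319, -0.027], TCP at [197.734, 513.243, 231.304] pointing down, gripper open.
Joint ranges: [-2.7, 2.7], [-0.3, 1.91], [-1.27, 1.3], [0.12, 2.57], [-1.44, 4.58], [0.2, 2.03], [-3.05, 3.05]. Speed limits (rad/s): [2.79, 2.79, 3.14, 3.14, 3.14, 3.14, 3.14].

### API

Orientations are given as a unit quaternion [w, x, y, z].
In Python, from plant import r, jaws, kinematics, eyes gives the robot as it stands. Calls block until the motion is done:
- r.move_ptp(position, orientation): joint-space move of the TCP to a pose.
- r.move_straight(position, orientation=None, rate=150): straight line of the TCP; orientation=None keeps the orientation; rate is the mean speed in mm/s.
- r.goto_joints(angles): joint-space move.
- jaws.let_go() and jaws.close_gripper(newtons=None): open the fingers fully, or close them until they stop; newtons is the grip in N (None keeps the last).
- r.sleep(seconds).
- kinematics.inverse_kinematics(position, orientation): joint angles nearest the present ones, or None.
- eyes.get_image(name): name is "scene" or "top"; returns a dict with "color" (480x640x3 uint8, red, green, blue), "vfov" (degrees; the focal length in pixels is half the picture's height over the tangent of half this angle, whatever the lens; pixels are square), "cx", "cy" (the principal point, pixels), "position" and "orientation" of the camera in the world. Camera axes: x right, y down, z forward; pixel columns grow to the right and rows downward; lengths in mm; the calibration is good to about 2 mm. A picture is of the moment at which its call begins. There is no depth.
A pose or a line that the arm cannot do raises r.Unreachable and nothing moves.
- r.job_done(): hands the job in, once; it reports no verdict.
Readings, each from a call of its own:
- r.current_clock(): time.
- r.current_q(): joint angles.
- r.current_qd(): joint speeds.
- r.current_joint_efforts(): joint torques, N m.
- r.current_ee_pos(): TCP position.
- r.current_ee_rot(): TCP orientation.
- r.current_ft_force(): force on the tool from outside, world axes, zero at the start.
- r.current_wrist_torque(): the same for the moment, N m.
- r.current_width(): opening from 0.0 (shut) to 1.0 (fully open).
Only numpy, scipy, OpenCV 4.12 (cv2) and the standard library are available. Lean on these libraries where they do the work, as an engineer would, in place of code of your own. Each camera call takes 0.05 s, during which the arm holds its last target.

### The job

Set the small white tray on the bench under the end of the ball dispenser's chute, then press the dispenser's plunger gently down until it bottoms on its stop, so that exactly one steel grinding ball rolls into the tray, and let the plunger come all the way back up. The stop is delicate: never push on the plunger with more than about 25 newtons (2.5 kg); do not touch the balls, and leave the other things on the bench where they are.

Things in the scene. Friction and masses are not known exactly. Their poses are not given: they have to be found in the camera images.
- dispenser: Ball dispenser bolted to the bench: grey tower (74 x 59 mm, top at z = 152 mm) on a 10 mm foot (x = -45 to 70 mm, 84 mm wide), through which an open channel slopes 10 deg down to -x, the way the chute points (roughly to the robot). Origin on the bench under the tower, +z up. The chute sticks out from the tower's front (x = -45 mm) to x = -75 mm; the bench below it is free. Side windows show the gates.
- chute_lip (a point): Middle of the chute's floor at its end, where balls drop off, 52 mm above the bench; axes as the dispenser's. Chute here: 24 mm wide, underside 49 mm and wall tops 64 mm above the bench. Balls land about 20 to 35 mm beyond the lip.
- knob_top (a point): Centre of the flat top of the plunger's black knob (36 mm across), 212 mm above the bench at rest. It goes straight down and springs back. Stroke to the stop: unknown, 22 to 38 mm, varies. Force: 2 N at first, a step of 2 N after 2 to 18 mm, 9 to 11 N just before the stop, then 10 N more per mm (rubber under the knob). The gate opens only in the last 1.5 mm; 14 to 18 N held for 0.6 s is sure.
- tray_mid (a point): Centre, half-way up, of the loose white open tray: 48 mm along its x, 86 mm along its y, 40 mm high, walls and bottom 2 mm, 30 to 55 g. Can be gripped across the 48 mm. Its rim passes 9 mm under the chute, so it goes in along the bench, not from above. Good place: long side along the chute, its centre about 27 mm beyond the lip, so that the lip is over its inner end.
- ball_1_center (a point): Centre of the first of four steel balls (16 mm across, 17 g) in a row in the channel: the one nearest the chute's end, resting against the gate; the one to be dispensed. It needs about 0.5 s with the plunger held on its stop to roll out.
- ball_2_center (a point): Centre of the second steel ball (16 mm across), held back by a blade while the plunger is down; it must stay in the dispenser, as must the two behind it. It rolls on into the first one's place when the plunger comes up; another full stroke would let it out.
- petri: Closed petri dish, 90 mm across, 16 mm high, standing loose on the bench to the left of the dispenser; origin at the centre of its underside. Not to be disturbed.
- timer: Small white bench timer, 70 x 62 x 21 mm, loose on the bench to the right of the dispenser; origin at the centre of its underside. Not to be disturbed.

How it is judged (in metres and radians):
On the way, in this order (a step that is already met when the one before it is completed fails the run):
1. the tray stands on the bench under the end of the chute, let go, with the ball not yet dispensed (height (world z) of tray_mid below 0.026 m and angle between tray_mid's own z axis and vertical below 0.1 rad and x of chute_lip in the frame of tray_mid between -0.022 and 0.022 m and y of chute_lip in the frame of tray_mid between -0.041 and 0.041 m and contact force between the fingers and tray below 0.2 N and x of ball_1_center in the frame of dispenser above -0.027 m), for 0.3 s.
2. the first ball lies in the tray (x of ball_1_center in the frame of tray_mid between -0.022 and 0.022 m and y of ball_1_center in the frame of tray_mid between -0.041 and 0.041 m and z of ball_1_center in the frame of tray_mid between -0.02 and 0.012 m), for 0.2 s.
At the end, for the whole second after the job is handed in: The first ball lies in the tray; the tray stands upright on the bench (within 6 mm and 0.1 rad), at rest, with the chute's lip over its opening; the second ball and those behind it are still behind the gate in the dispenser; the plunger is back up to within 4 mm of its rest height (all of step 2 and height (world z) of tray_mid below 0.026 m and angle between tray_mid's own z axis and vertical below 0.1 rad and x of chute_lip in the frame of tray_mid between -0.022 and 0.022 m and y of chute_lip in the frame of tray_mid between -0.041 and 0.041 m and x of ball_2_center in the frame of dispenser above -0.027 m and z of knob_top in the frame of dispenser above 0.208 m and linear speed of tray below 0.02 m/s); the robot touches nothing.
It fails at once if the plunger is pushed with more than 25 N (contact force between any of the fingers, the arm and plunger above 25 N).
It fails at once if the robot touches the first two balls (contact force between any of the fingers, the arm and ball_1 above 0.3 N or contact force between any of the fingers, the arm and ball_2 above 0.3 N).
It fails at once if the petri dish or the timer is pushed more than 30 mm (distance of any of petri, timer from where it was at the start of the episode above 0.03 m).
It also fails if it takes over 58 s, if anything falls off the work surface, if the arm or the gripper's body presses on something with over 40 N, if the wrist force passes 120 N, or if a joint passes its speed limit or range.

## Working session

There is one attempt and no reset: what is moved stays moved. The work goes in short steps, each a Python script; the robot and the scene stay as the last script left them, time stands still between calls to the robot, and variables do not carry over. Pictures are saved under pics/ and viewed, and the job is handed in when it is done.

```bash
ls; mkdir -p pics
python3 - <<'E'
from plant import r,jaws,kinematics,eyes
import cv2
for n in("scene","top"):
    d=eyes.get_image(n); cv2.imwrite(f"pics/{n}0.png",d["color"][:,:,::-1]); print(n,{k:v for k,v in d.items() if k!="color"})
print(r.current_clock(),r.current_ee_pos(),r.current_ee_rot(),r.current_ft_force(),r.current_width())
E
```

```text
pics
scene {'vfov': 45.94565396190099, 'cx': 319.26242225250115, 'cy': 236.85448092923386, 'position': array([  -82.67749916, -1018.80452803,   646.44262845]), 'orientation': array([-0.52956173,  0.80601349, -0.21704179,  0.150995  ])}
top {'vfov': 54.35859562125242, 'cx': 317.4469686520839, 'cy': 227.42560422280465, 'position': array([ 332.4175179 ,  -16.13720669, 1220.53591368]), 'orientation': array([ 0.04968879, -0.69807447,  0.71184416, -0.05916882])}
0.1 [197.51139326 512.62728928 230.34121384] [-1.41003072e-04  1.82805851e-01  9.83148479e-01 -1.03370899e-03] [-0.40812484 -0.76381876  0.8526766 ] 1.0008704008556113
```

View pics/scene0.png

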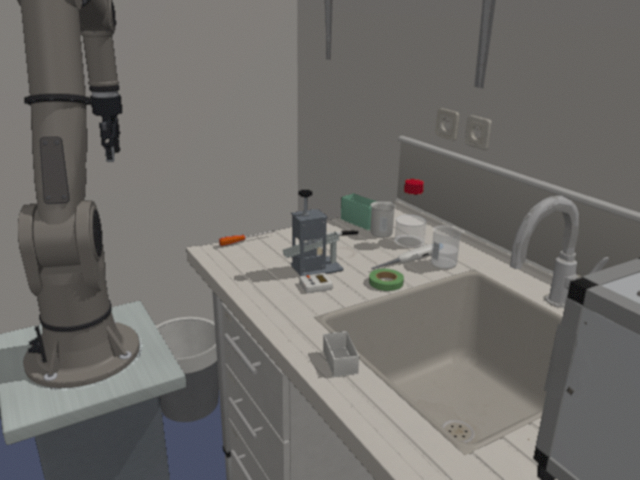

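View pics/top0.png

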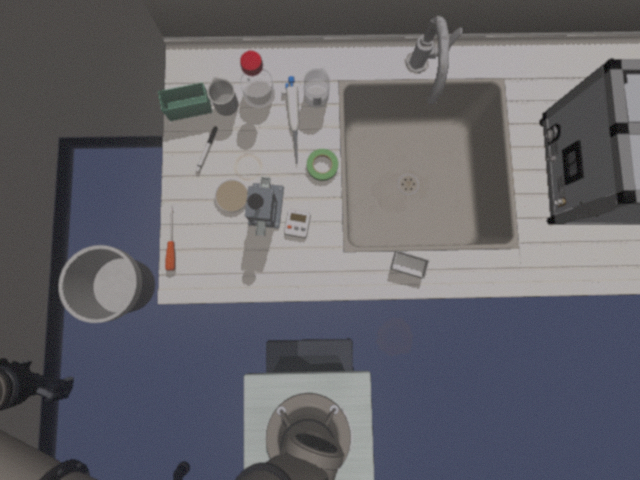

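The scene view shows the dispenser at about (310,235), with the knob at (305,193) and the tray at (340,352). In the top view the knob is near (256,201), the chute points down to about (261,233), and the tray is near (408,264). I'll enlarge both.

```bash
cat > h.py <<'E'
import numpy as np, cv2
from scipy.spatial.transform import Rotation as R
from scipy.optimize import least_squares
CAM={"scene":(45.94565396190099,319.26242225250115,236.85448092923386,[-82.67749916,-1018.80452803,646.44262845],[-0.52956173,0.80601349,-0.21704179,0.150995]),
"top":(54.35859562125242,317.4469686520839,227.42560422280465,[332.4175179,-16.13720669,1220.53591368],[0.04968879,-0.69807447,0.71184416,-0.05916882])}
def ray(n,uv):
    v,cx,cy,p,q=CAM[n]; f=240/np.tan(np.radians(v)/2)
    M=R.from_quat([q[1],q[2],q[3],q[0]]).as_matrix()
    d=M@np.array([(uv[0]-cx)/f,(uv[1]-cy)/f,1]); return np.array(p),d/np.linalg.norm(d)
def proj(n,P):
    v,cx,cy,p,q=CAM[n]; f=240/np.tan(np.radians(v)/2)
    M=R.from_quat([q[1],q[2],q[3],q[0]]).as_matrix()
    c=(np.atleast_2d(P)-np.array(p))@M; return np.c_[cx+f*c[:,0]/c[:,2],cy+f*c[:,1]/c[:,2]]
def tri(a,b):
    x=least_squares(lambda X:np.r_[proj("scene",X)[0]-a,proj("top",X)[0]-b],[500,0,50]); return x.x,np.abs(x.fun).max()
def onz(n,uv,z):
    p,d=ray(n,uv); return p+d*(z-p[2])/d[2]
def crop(img,x0,y0,w,h,s,fn):
    c=cv2.resize(img[y0:y0+h,x0:x0+w],None,fx=s,fy=s,interpolation=cv2.INTER_CUBIC)
    for i in range(0,w,10): cv2.putText(c,str(x0+i),(i*s,8),0,.3,(0,0,255)); cv2.line(c,(i*s,10),(i*s,14),(0,0,255))
    for i in range(0,h,10): cv2.putText(c,str(y0+i),(0,i*s+4),0,.3,(0,0,255)); cv2.line(c,(20,i*s),(24,i*s),(0,0,255))
    cv2.imwrite(fn,c)
E
python3 - <<'E'
from h import *
s=cv2.imread("pics/scene0.png");t=cv2.imread("pics/top0.png")
crop(s,270,180,90,115,5,"pics/s_disp.png");crop(s,310,325,60,55,10,"pics/s_tray.png")
crop(t,215,165,110,90,7,"pics/t_disp.png");crop(t,380,245,60,45,10,"pics/t_tray.png")
E
```

```text
(no output)
```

View pics/s_disp.png

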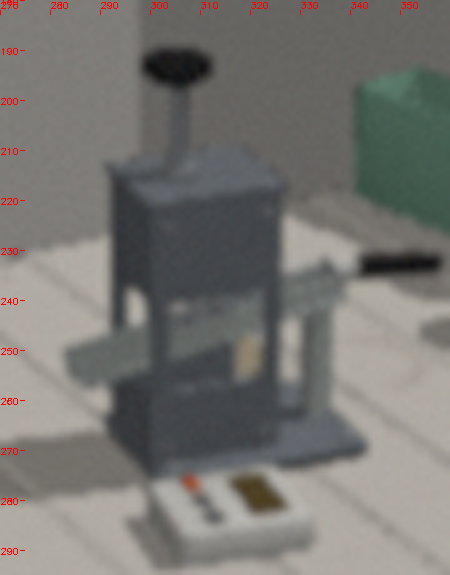

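View pics/s_tray.png

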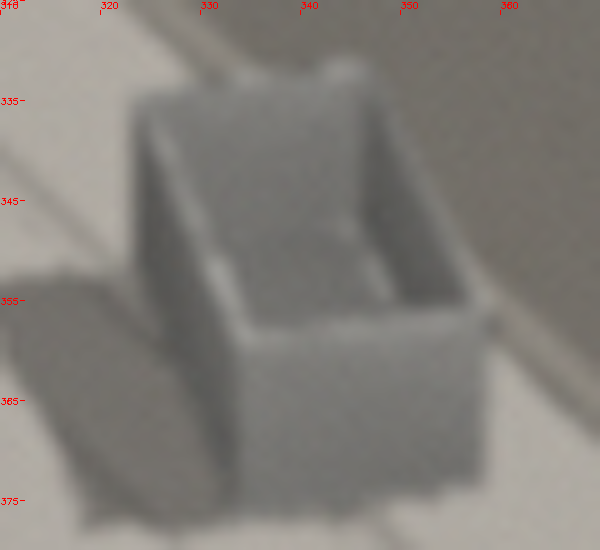

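View pics/t_disp.png

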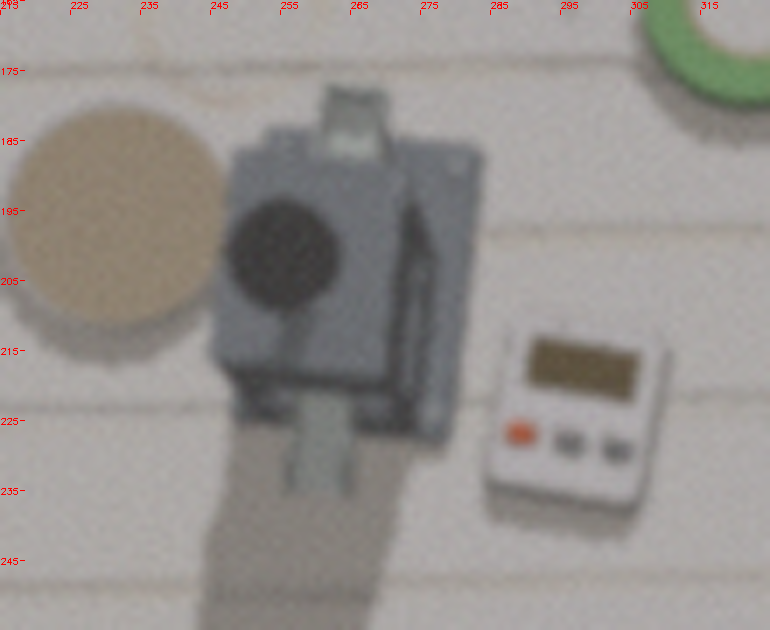

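View pics/t_tray.png

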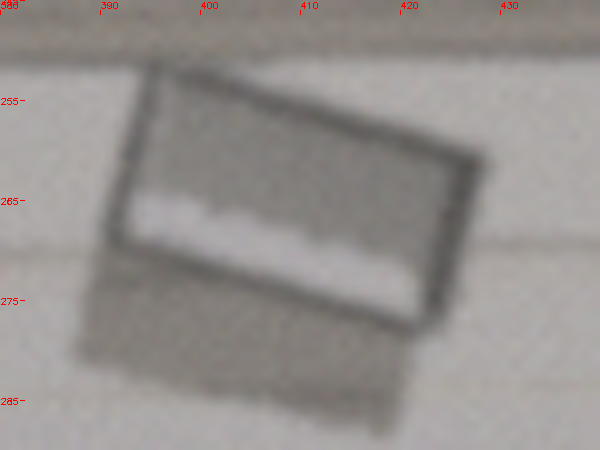

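Run:
```python
from h import *
o=np.array([.5,.5])
def S(x0,y0,s,c): return np.array([x0,y0])+np.array(c)/s-o
k=tri(S(270,180,5,(177,62)),S(215,165,7,(284,254))); print("knob",k)
sc=[(240,340),(482,305),(135,97),(365,62)]; tc=[(432,330),(483,158),(110,240),(150,65)]
P=[]
for a,b in zip(sc,tc):
    p,e=tri(S(310,325,10,a),S(380,245,10,b)); P.append(p); print("rim",p.round(1),round(e,2))
P=np.array(P); print("tray mid",P.mean(0), "edges",P[1]-P[0],P[3]-P[2],P[2]-P[0],P[3]-P[1])
a=P[2]+P[3]-P[0]-P[1]; print("long yaw deg",np.degrees(np.arctan2(a[1],a[0])))
b=P[1]+P[3]-P[0]-P[2]; print("short yaw deg",np.degrees(np.arctan2(b[1],b[0])))
sc=[(108,165),(150,200),(283,188),(240,150)]; tc=[(215,358),(390,380),(405,160),(235,148)]
Q=[]
for a,b in zip(sc,tc):
    p,e=tri(S(270,180,5,a),S(215,165,7,b)); Q.append(p); print("tower",p.round(1),round(e,2))
Q=np.array(Q);print(Q.mean(0)); a=Q[2]+Q[3]-Q[0]-Q[1];print("yaw x",np.degrees(np.arctan2(a[1],a[0])));b=Q[0]+Q[3]-Q[1]-Q[2];print("yaw y-90",np.degrees(np.arctan2(-b[0],b[1])))
print("top only tower",[onz("top",S(215,165,7,c),152).round(1) for c in tc])
for c in [(288,492),(350,494),(322,90),(388,92),(297,395),(354,395)]: print("chute top z64",onz("top",S(215,165,7,c),64).round(1))
print("petri",onz("top",S(215,165,7,(118,215)),16),"timer",onz("top",S(215,165,7,(578,418)),21))
for c in [(232,420),(445,445),(482,150),(265,128)]: print("foot z10",onz("top",S(215,165,7,c),10).round(1))
```

```text
knob (array([550.6429429 , 104.92862584, 211.16860045]), np.float64(0.1756857263441134))
rim [ 383.9 -297.4   38.8] 0.36
rim [ 426.8 -312.3   40.7] 0.32
rim [ 409.  -217.6   37.6] 0.65
rim [ 453.8 -230.    38.3] 0.9
tray mid [ 418.39789903 -264.30328801   38.82745345] edges [ 42.93120782 -14.88686431   1.83855655] [ 44.84055466 -12.4484471    0.70625882] [25.07694342 79.81038526 -1.26138755] [26.98629025 82.24880246 -2.39368528]
long yaw deg 72.18983378322451
short yaw deg -17.298483595925823
tower [528.6 134.7 152.5] 0.15
tower [519.8  76.5 155.7] 0.03
tower [593.8  72.6 149.8] 0.91
tower [600.6 128.7 149.6] 0.17
[560.71887073 103.14002811 151.87217467]
yaw x -3.914380793037677
yaw y-90 -7.728046338559815
top only tower [array([529. , 134.7, 152. ]), array([520.6,  76.8, 152. ]), array([595.2,  71.4, 152. ]), array([600.3, 128.2, 152. ])]
chute top z64 [496.2 121.   64. ]
chute top z64 [495.1  98.9  64. ]
chute top z64 [643.4 108.6  64. ]
chute top z64 [642.3  84.7  64. ]
chute top z64 [531.2 117.8  64. ]
chute top z64 [530.8  97.4  64. ]
petri [609.31264976 190.43075678  16.        ] timer [528.01821826  18.59017036  21.        ]
foot z10 [531.5 148.3  10. ]
foot z10 [520.5  68.8  10. ]
foot z10 [633.5  53.9  10. ]
foot z10 [643.5 136.1  10. ]
```

```bash
cat >> h.py <<'E'
def quat(yaw):  # tool down, tool y axis (jaw) at heading yaw (rad)
    y=np.array([np.cos(yaw),np.sin(yaw),0]); z=np.array([0,0,-1.]); x=np.cross(y,z)
    q=R.from_matrix(np.c_[x,y,z]).as_quat(); return np.array([q[3],q[0],q[1],q[2]])
E
python3 - <<'E'
from h import *
from plant import r,kinematics
o=.5
S=lambda c:np.array([270,180])+np.array(c)/5-o
T=lambda c:np.array([215,165])+np.array(c)/7-o
obs=[("top",T(c),m) for c,m in zip([(288,492),(350,494),(232,420),(445,445),(482,150),(215,358),(390,380),(405,160),(235,148)],
 [(-75,12,64),(-75,-12,64),(-45,42,10),(-45,-42,10),(70,-42,10),(-45,29.5,152),(-45,-29.5,152),(29,-29.5,152),(29,29.5,152)])]
obs+=[("scene",S(c),m) for c,m in zip([(108,165),(150,200),(283,188),(240,150)],[(-45,29.5,152),(-45,-29.5,152),(29,-29.5,152),(29,29.5,152)])]
def f(p):
    c,s=np.cos(p[2]),np.sin(p[2])
    return np.concatenate([proj(n,[p[0]+c*m[0]-s*m[1],p[1]+s*m[0]+c*m[1],m[2]])[0]-u for n,u,m in obs])
x=least_squares(f,[570,103,-.1],loss="soft_l1"); print(x.x,np.degrees(x.x[2]),f(x.x).round(2).reshape(-1,2).tolist())
p=x.x;u=np.array([np.cos(p[2]),np.sin(p[2])]);print("lip",p[:2]-75*u,"target",p[:2]-102*u)
ty=np.radians(-17.5)
lng=np.array([np.cos(np.radians(72.4)),np.sin(np.radians(72.4))])
c=np.array([418.4,-264.3]); t=p[:2]-102*u
for name,pickpt,opts in [("rot+102",c+15*lng,[(ty,ty+np.radians(101.6)+0),(ty+np.pi,ty+np.pi+np.radians(101.6))]),("rot-78",c-15*lng,[(ty,ty-np.radians(78)),(ty+np.pi,ty+np.pi-np.radians(78))])]:
  for a,b in opts:
    A=kinematics.inverse_kinematics([*pickpt,5],quat(a)); B=kinematics.inverse_kinematics([*(t-15*u),5],quat(b)); print(name,None if A is None else np.round(A,2),None if B is None else np.round(B,2))
print(kinematics.inverse_kinematics([550.6,104.9,185],quat(p[2]+np.pi/2)))
print("bench edge",onz("top",(250,301),0),"sink edge",onz("top",(400,249),0))
E
```

```text
[ 5.69277671e+02  1.02423006e+02 -1.08622564e-01] -6.223614472680356 [[-0.6, 0.09], [0.12, 0.66], [-0.29, 0.89], [1.23, 0.17], [0.3, -0.31], [-0.84, 0.56], [-0.5, -0.33], [0.64, 0.1], [-0.16, -0.42], [-0.53, -0.0], [0.29, 1.13], [1.87, -0.75], [0.45, -0.98]]
lip [494.71969295 110.55368766] target [467.87882103 113.48073298]
rot+102 [-0.06  0.54  0.73  1.96 -0.49  0.82  0.64] [-0.56  0.43  0.34  2.01 -0.21  0.73  1.37]
rot+102 [-0.3   0.74  1.12  1.97 -0.81  0.98 -2.22] [-0.79  0.48  0.64  2.02 -0.4   0.77 -1.58]
rot-78 [-0.04  0.58  0.79  1.94 -0.55  0.85  0.74] [-0.79  0.48  0.64  2.02 -0.4   0.77 -1.58]
rot-78 [-0.23  0.75  1.12  1.95 -0.82  1.   -2.16] [-0.56  0.43  0.34  2.01 -0.21  0.73  1.38]
[-0.52727093  0.37640388  0.41773719  1.57009363 -0.15895668  1.2288551
  1.38008679]
bench edge [333.36239683 143.10465724   0.        ] sink edge [ 460.40884928 -250.38260942    0.        ]
```

Run:
```python
from h import *
from plant import r,jaws,eyes
ty=np.radians(-17.5); lng=np.array([np.cos(np.radians(72.4)),np.sin(np.radians(72.4))])
g=np.array([418.4,-264.3])+15*lng
r.move_straight([197,512,370],rate=300)
r.move_ptp([*g,300],quat(ty))
print(r.current_clock(),r.current_ee_pos())
r.move_straight([*g,110],rate=250)
print(r.current_clock(),r.current_ee_pos(),r.current_q().round(2) if hasattr(r.current_q(),'round') else r.current_q())
for n in("scene","top"):
    cv2.imwrite(f"pics/{n}1.png",eyes.get_image(n)["color"][:,:,::-1])
s=cv2.imread("pics/scene1.png");t=cv2.imread("pics/top1.png")
c=np.hstack([cv2.resize(s[290:400,280:400],(390,360)),cv2.resize(t[210:320,350:470],(390,360))]);cv2.imwrite("pics/c1.png",c)
```

```text
3.5167 [ 423.75557792 -248.86775076  299.92691768]
4.425 [ 424.02229477 -250.58190514  111.14781633] [-0.03  0.35  0.67  1.86 -0.25  1.02  0.43]
```

View pics/c1.png

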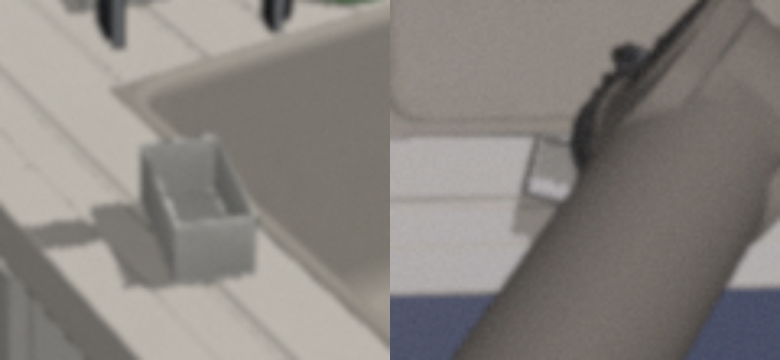

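The fingers hang above the tray and straddle it with their width across the 48 mm, so I'll go down and grip.

Run:
```python
from h import *
from plant import r,jaws,eyes
lng=np.array([np.cos(np.radians(72.4)),np.sin(np.radians(72.4))])
g=np.array([418.4,-264.3])+15*lng
r.move_straight([*g,5],rate=100)
print(r.current_clock(),r.current_ee_pos(),r.current_ft_force())
cv2.imwrite("pics/scene2.png",eyes.get_image("scene")["color"][:,:,::-1])
jaws.close_gripper(25)
print(r.current_clock(),r.current_width(),r.current_ft_force())
cv2.imwrite("pics/scene3.png",eyes.get_image("scene")["color"][:,:,::-1])
c=np.hstack([cv2.resize(cv2.imread(f"pics/scene{i}.png")[290:400,280:400],(390,360)) for i in(2,3)]);cv2.imwrite("pics/c2.png",c)
```

```text
5.725 [ 423.48616029 -250.39809003    5.57042461] [-0.32254751  0.28814392  0.34151488]
6.2 0.5624441769208883 [0.09936923 0.16454729 2.51592962]
```

View pics/c2.png

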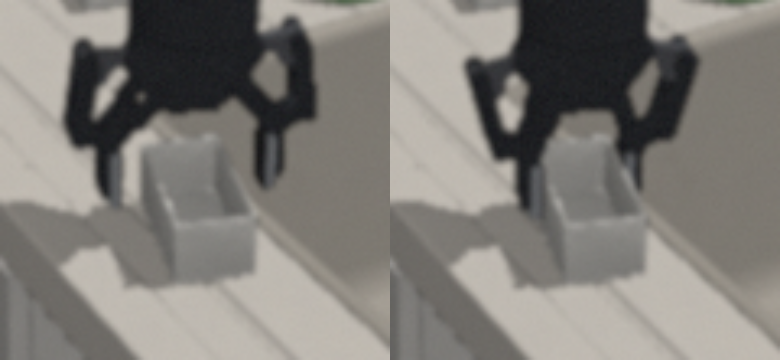

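Run:
```python
from h import *
from plant import r,jaws,eyes
ty=np.radians(-17.5); lng=np.array([np.cos(np.radians(72.4)),np.sin(np.radians(72.4))])
g=np.array([418.4,-264.3])+15*lng
r.move_straight([*g,110],rate=120)
print(r.current_clock(),r.current_width(),r.current_ft_force())
yaw=-.1086;u=np.array([np.cos(yaw),np.sin(yaw)]);lip=np.array([494.9,110.4]); t=lip-27*u-15*u
qb=quat(yaw+np.pi/2)
r.move_ptp([390,-90,120],quat((ty+yaw+np.pi/2)/2))
r.move_ptp([*(t-55*u),110],qb)
r.move_straight([*(t-55*u),12],rate=120)
print(r.current_clock(),r.current_width(),r.current_ee_pos(),r.current_ft_force())
for n in("scene","top"):
    cv2.imwrite(f"pics/{n}4.png",eyes.get_image(n)["color"][:,:,::-1])
s=cv2.imread("pics/scene4.png");t=cv2.imread("pics/top4.png")
c=np.hstack([cv2.resize(s[180:300,230:350],(390,390)),cv2.resize(t[170:290,200:320],(390,390))]);cv2.imwrite("pics/c4.png",c)
```

```text
7.275 0.5593653358952064 [-0.11406108  0.09368315 -1.0488236 ]
9.7917 0.5589927344279175 [399.23073277 120.77795447  12.53984098] [-0.12829937 -0.14665956 -0.5500098 ]
```

View pics/c4.png

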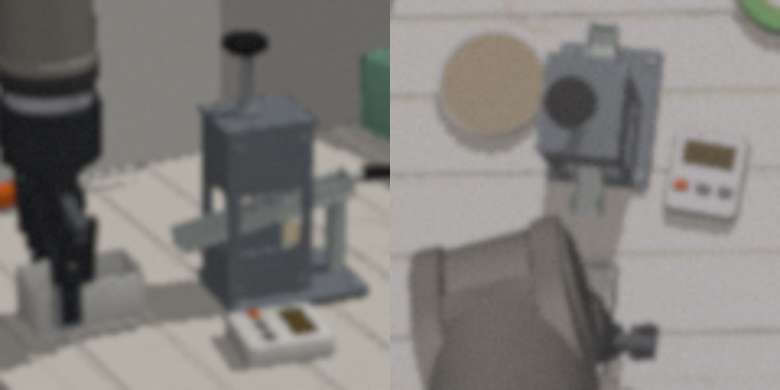

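The tray hangs upright in line with the chute. I'll slide it in low, lower it and let go.

Run:
```python
from h import *
from plant import r,jaws,eyes
yaw=-.1086;u=np.array([np.cos(yaw),np.sin(yaw)]);lip=np.array([494.9,110.4]); t=lip-27*u-15*u
r.move_straight([*(t-55*u),7.5],rate=60)
r.move_straight([*t,7.5],rate=70)
f0=r.current_ft_force()
r.move_straight([*t,5],rate=20)
print(r.current_clock(),r.current_ee_pos(),f0,r.current_ft_force())
for n in("scene","top"):
    cv2.imwrite(f"pics/{n}5.png",eyes.get_image(n)["color"][:,:,::-1])
s=cv2.imread("pics/scene5.png");t=cv2.imread("pics/top5.png")
crop(s,255,220,80,60,9,"pics/s5.png")
crop(t,215,190,80,70,8,"pics/t5.png")
```

```text
11.35 [452.94920499 115.19918213   5.28516963] [0.14687716 0.06594746 0.99187143] [-0.62568175  0.15982882  4.15886046]
```

View pics/s5.png

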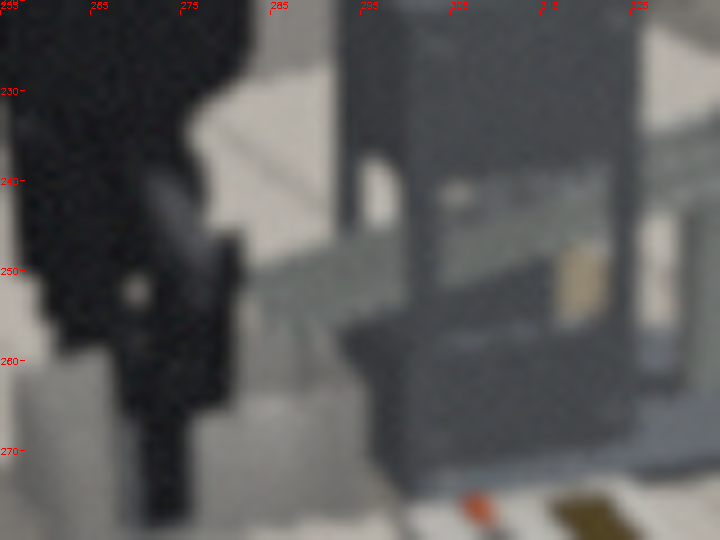

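View pics/t5.png

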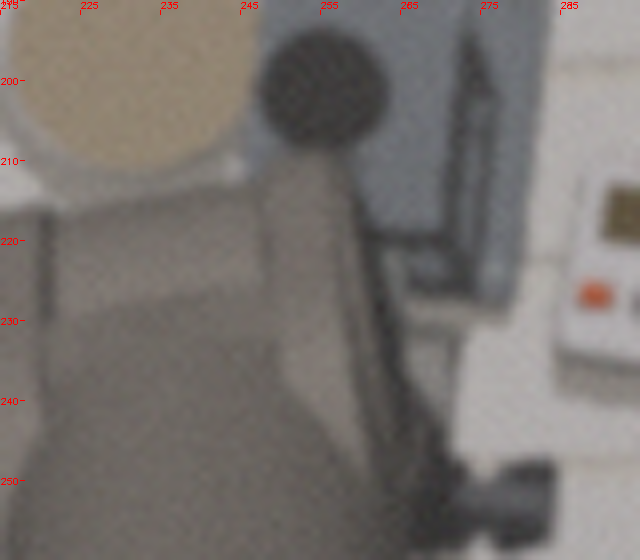

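Contact with the bench shows in the force reading (1 to 4 N). The tray's inner end is under the chute and short of the foot. Releasing and checking from above.

Run:
```python
from h import *
from plant import r,jaws,eyes
yaw=-.1086;u=np.array([np.cos(yaw),np.sin(yaw)]);lip=np.array([494.9,110.4]); t=lip-27*u-15*u
jaws.let_go()
r.move_straight([*t,130],rate=150)
r.move_straight([400,-30,260],rate=300)
print(r.current_clock(),r.current_ee_pos(),r.current_width())
for n in("scene","top"):
    cv2.imwrite(f"pics/{n}6.png",eyes.get_image(n)["color"][:,:,::-1])
s=cv2.imread("pics/scene6.png");t=cv2.imread("pics/top6.png")
crop(s,245,220,80,60,9,"pics/s6.png")
crop(t,215,190,80,70,8,"pics/t6.png")
```

```text
13.725 [399.46458078 -28.51764818 258.66040918] 1.000716592381518
```

View pics/s6.png

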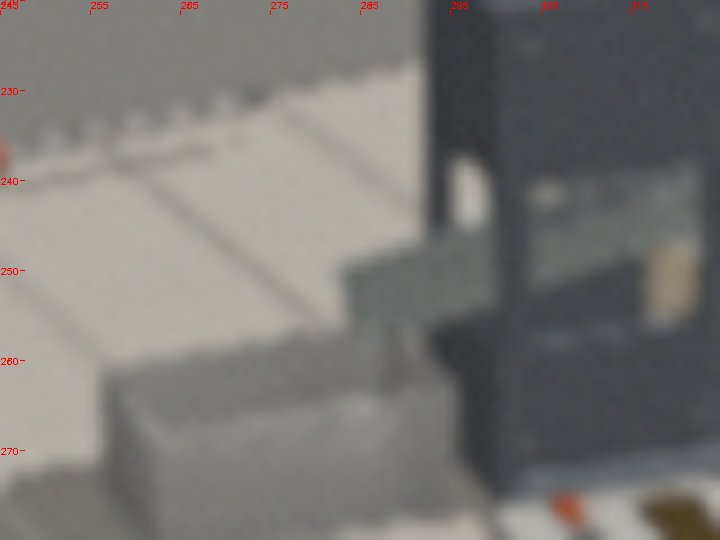

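View pics/t6.png

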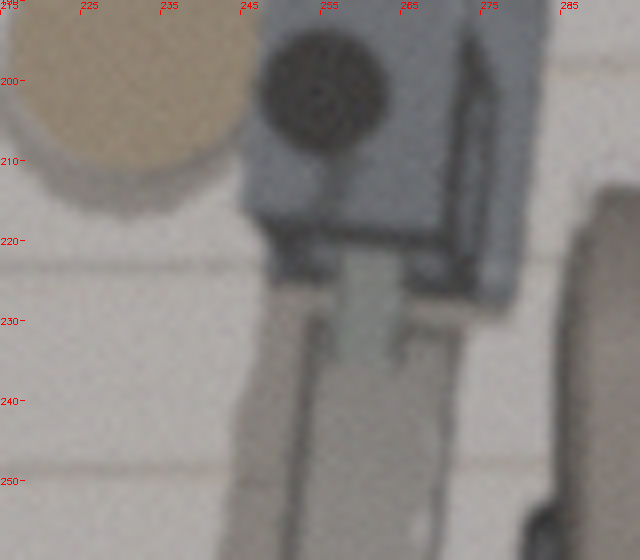

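Run:
```python
from h import *
T=lambda c:np.array([215,190])+np.array(c)/8-.5
for c,z in [((312,312),40),((463,322),40),((290,555),40),((447,555),40),((330,362),64),((403,362),64),((324,92),212)]: print(c,onz("top",T(c),z).round(1))
```

```text
(312, 312) [515.9 129.3  40. ]
(463, 322) [511.8  81.2  40. ]
(290, 555) [438.4 136.2  40. ]
(447, 555) [437.5  86.7  40. ]
(330, 362) [496.3 120.7  64. ]
(403, 362) [495.9  98.   64. ]
(324, 92) [550.3 104.8 212. ]
```

The tray stands aligned, with the lip about 18 mm inside its inner end and about 3 mm off its midline. Next I'll shut the gripper and go over the knob.

Run:
```python
from h import *
from plant import r,jaws,eyes
jaws.close_gripper(20)
r.move_ptp([550.5,104.8,255],quat(-.1086+np.pi/2))
r.move_straight([550.5,104.8,222],rate=80)
r.sleep(.3)
F=[]
for _ in range(8): F.append(r.current_ft_force()); r.sleep(.03)
F=np.array(F);print(F.mean(0),F.std(0),r.current_clock(),r.current_ee_pos(),r.current_width())
np.save("f0.npy",F.mean(0))
for n in("scene","top"):
    cv2.imwrite(f"pics/{n}7.png",eyes.get_image(n)["color"][:,:,::-1])
s=cv2.imread("pics/scene7.png");t=cv2.imread("pics/top7.png")
crop(s,270,150,80,70,8,"pics/s7.png")
```

```text
[ 0.04773108 -0.04871111  0.01194632] [0.42448566 0.39473005 0.40469392] 16.55 [550.5327957  104.84112279 222.03000533] -0.001188475997694564
```

View pics/s7.png

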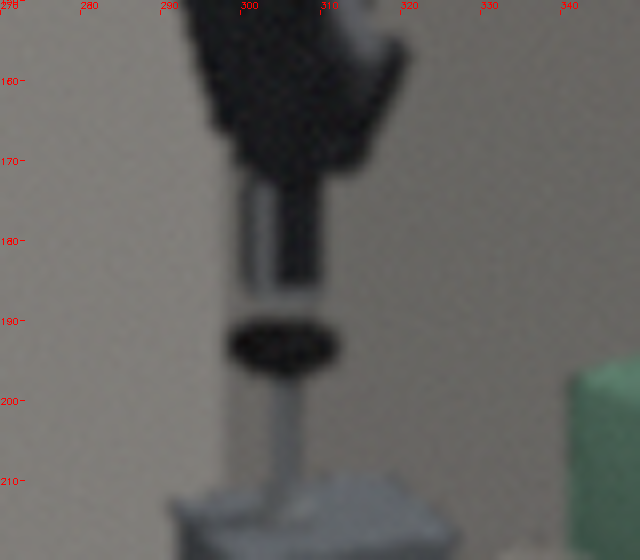

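Run:
```python
from h import *
from plant import r,jaws,eyes
f0=np.load("f0.npy")
def F(n=4):
    a=[]
    for i in range(n):
        a.append(r.current_ft_force()[2]-f0[2]); r.sleep(.02)
    return np.mean(a)
z=222;log=[];ok=False
try:
  while z>168:
    f=F()
    log.append((round(z,2),round(f,1)))
    if f>=14.8: ok=True;break
    st=2.0 if (z>195 and f<8) else (0.8 if f<7.5 else (0.3 if f<12.5 else .2))
    if r.current_clock()>46: break
    z-=st
    r.move_straight([550.5,104.8,z],rate=15)
finally:
  print(log,r.current_clock(),r.current_ee_pos())
if ok:
  tz=r.current_clock();h=[]
  while r.current_clock()-tz<1.0:
    f=F(3);h.append(round(f,1))
    if f>20: z-=-.3; r.move_straight([550.5,104.8,z],rate=15)
    elif f<14: z-=.1; r.move_straight([550.5,104.8,z],rate=15)
  print(h,z,r.current_clock(),r.current_ee_pos())
  cv2.imwrite("pics/scene8.png",eyes.get_image("scene")["color"][:,:,::-1]);cv2.imwrite("pics/top8.png",eyes.get_image("top")["color"][:,:,::-1])
  crop(cv2.imread("pics/top8.png"),215,190,80,70,8,"pics/t8.png")
  crop(cv2.imread("pics/scene8.png"),245,180,90,95,6,"pics/s8.png")
```

```text
[(222, np.float64(-0.1)), (220.0, np.float64(0.0)), (218.0, np.float64(0.5)), (216.0, np.float64(0.0)), (214.0, np.float64(0.2)), (212.0, np.float64(0.8)), (210.0, np.float64(2.2)), (208.0, np.float64(2.2)), (206.0, np.float64(2.7)), (204.0, np.float64(2.7)), (202.0, np.float64(3.1)), (200.0, np.float64(3.2)), (198.0, np.float64(4.4)), (196.0, np.float64(6.0)), (194.0, np.float64(6.4)), (193.2, np.float64(6.4)), (192.4, np.float64(6.5)), (191.6, np.float64(7.5)), (191.3, np.float64(6.8)), (190.5, np.float64(6.8)), (189.7, np.float64(7.2)), (188.9, np.float64(7.5)), (188.1, np.float64(7.9)), (187.8, np.float64(7.8)), (187.5, np.float64(8.1)), (187.2, np.float64(7.9)), (186.9, np.float64(8.2)), (186.6, np.float64(8.4)), (186.3, np.float64(7.9)), (186.0, np.float64(7.9)), (185.7, np.float64(8.1)), (185.4, np.float64(8.4)), (185.1, np.float64(8.1)), (184.8, np.float64(7.9)), (184.5, np.float64(8.4)), (184.2, np.float64(8.3)), (183.9, np.float64(8.9)), (183.6, np.float64(8.8)), (183.3, np.float64(8.8)), (183.0, np.float64(8.7)), (182.7, np.float64(8.6)), (182.4, np.float64(8.6)), (182.1, 
[... 511 characters left out ...]
0.0)), (176.1, np.float64(10.4)), (175.8, np.float64(11.2)), (175.5, np.float64(11.3)), (175.2, np.float64(12.4)), (174.9, np.float64(13.3)), (174.7, np.float64(13.8)), (174.5, np.float64(14.4)), (174.3, np.float64(14.9))] 39.0333 [550.75057265 104.84011823 177.0050826 ]
[np.float64(15.0), np.float64(14.7), np.float64(15.1), np.float64(15.2), np.float64(15.5), np.float64(14.8), np.float64(14.8), np.float64(15.4), np.float64(15.5), np.float64(14.4), np.float64(15.0), np.float64(15.2), np.float64(14.8), np.float64(14.5), np.float64(14.6), np.float64(14.5), np.float64(14.4), np.float64(14.6), np.float64(14.6), np.float64(15.0)] 174.29999999999944 40.0333 [550.76145073 104.85399446 177.00086705]
```

View pics/t8.png

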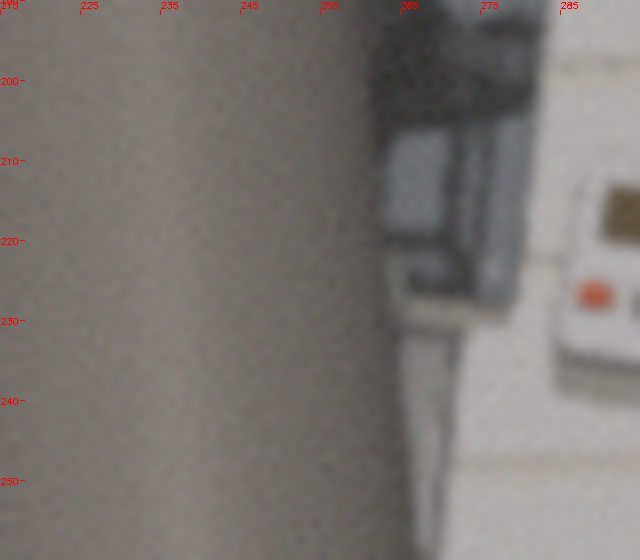

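View pics/s8.png

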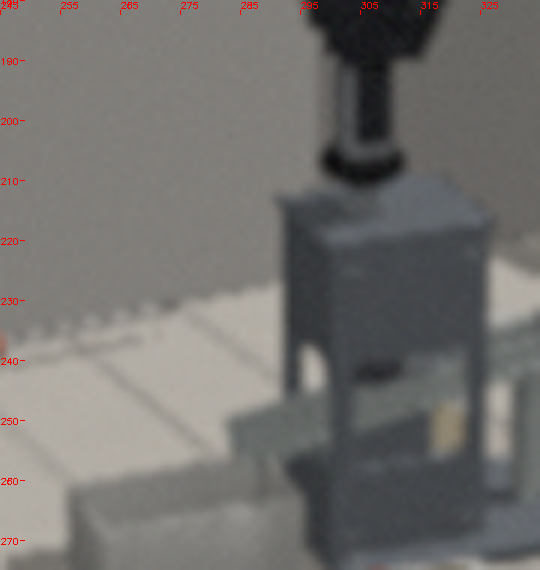

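The plunger met its stop and was held there at about 15 N for 1 s. Going back up and out of the way to look into the tray.

Run:
```python
from h import *
from plant import r,jaws,eyes
r.move_straight([550.5,104.8,235],rate=60)
r.move_straight([420,-100,270],rate=250)
print(r.current_clock(),r.current_ft_force())
for n in("scene","top"):
    cv2.imwrite(f"pics/{n}9.png",eyes.get_image(n)["color"][:,:,::-1])
crop(cv2.imread("pics/top9.png"),215,190,80,70,8,"pics/t9.png")
crop(cv2.imread("pics/scene9.png"),245,180,90,95,6,"pics/s9.png")
print(r.current_clock())
```

```text
42.425 [-0.56212017 -0.2061062  -0.08944508]
42.525
```

View pics/t9.png

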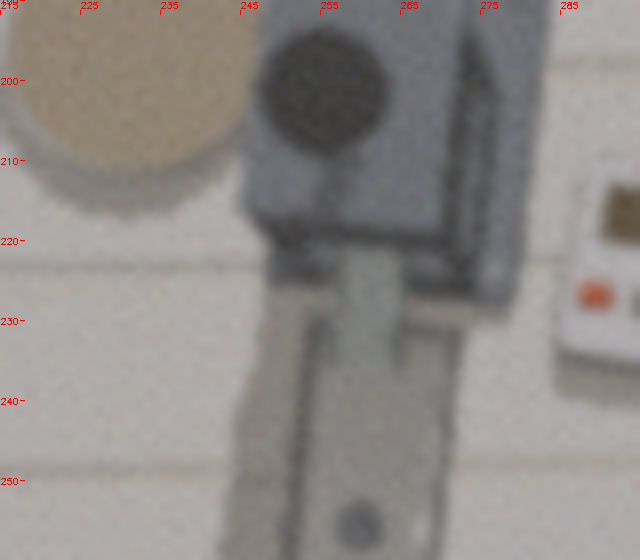

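View pics/s9.png

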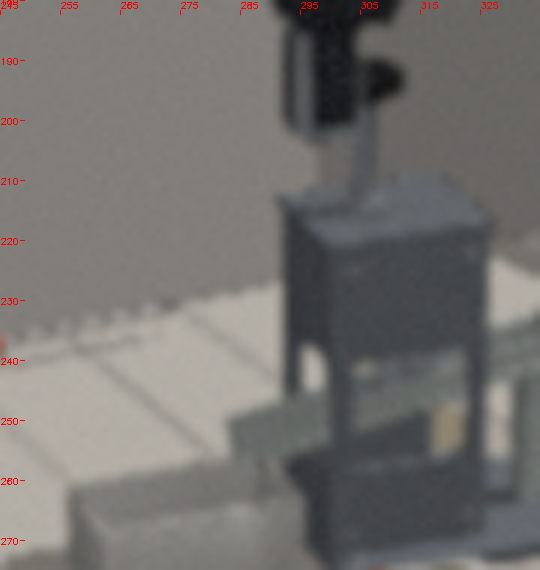

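One ball lies in the tray, at top-view pixel (259.5,255.5). The knob is back at its rest place, row 193 in the scene view, and the tray hasn't moved. Handing in.

Run:
```python
from h import *
from plant import r,eyes
r.sleep(.5)
cv2.imwrite("pics/top10.png",eyes.get_image("top")["color"][:,:,::-1])
a=cv2.imread("pics/top9.png")[185:275,215:275].astype(int);b=cv2.imread("pics/top10.png")[185:275,215:275].astype(int);print(abs(a-b).max())
r.job_done(); print(r.current_clock())
```

```text
10
the job is handed in; nothing more can be done
the job is handed in; nothing more can be done
```

I set the tray under the chute, pressed the plunger to its stop once, and one ball rolled into the tray. I handed the job in at about 43 s of the 58 s allowed; no verdict is reported.

- **Tray:** gripped across its 48 mm and slid in low along the bench. After letting go, the lip measured about 18 mm inside the tray's inner end and about 3 mm off its midline.
- **Plunger:** it met its stop after about 35 mm and I held it there for about 1 s. Averaged wrist-force readings on the knob stayed at or below 15.5 N, against the 25 N limit.
- **After the stroke:** the knob looked back at its rest height and one ball lay in the tray. The top view did not change over the last half second, and the gripper was clear of everything.

The dispenser's corners fitted with residuals of up to about 2 pixels (roughly 4 mm). The two views agreed well on the chute's end, the knob and the tray. I did not see the balls still in the dispenser directly; that only one came out is judged from the single ball in the tray. The petri dish and timer looked unmoved in the pictures, but I did not measure them again at the end.

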